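# Make up two metalsmith's bench kits

## Robot

A 6-joint arm with a two-finger parallel gripper is mounted at the origin on the work surface. World frame = base frame: x ahead of the robot, y to its left, z up, the work surface at z = 0. Lengths are in mm, angles in rad, forces in N, time in s.
With the tool pointing down it reaches from about 275 to 1000 mm from the base axis. Payload 8.4 kg.
Tool frame: the origin (TCP) lies at the very end of the fingers, on their centre line; the grasp point (between the pads) lies 19 mm behind it; z points along the fingers, y is the line along which they close (so a half turn about z gives the same grasp; the last joint's range is limited). The gripper opens to 85 mm and grips with 20 to 120 N. Pads are 22 mm wide; open, the fingers measure 114 mm over their backs; the gripper's body (76 mm by 85 mm) begins 54 mm behind the grasp point. The pads swing forward as they close: fully open they stand 13 mm farther back than shut.
Start: joints at [-1.178, 0.353, 1.633, -0, 1.155, -0.002], TCP at [240.389, -576.924, 231.281] pointing down, gripper open.
Joint ranges: [-2.63, 2.63], [-0.92, 2.1], [0.06, 2.66], [-1.3, 4.44], [0, 2.69], [-3.02, 3.02]. Speed limits (rad/s): [2.22, 2.22, 2.79, 3.14, 3.14, 3.14].

## Interface

Orientations are given as [roll, pitch, yaw] about the fixed x, y, z axes, in that order (R = Rz(yaw) Ry(pitch) Rx(roll)).
In Python, from rig import sensors, grab_frame, camera_params, order gives the robot as it stands. The module is installed in compiled form; this text tells all that it offers.
- The arm moves only by the tool move_arm, never from a script. Its argument "motion" is a list of rows, each a list of 7 numbers: the turn, a rotation vector about the tool's x, y, z in shares of pi rad (1.0 is pi rad), then the shift along the tool's x, y, z in a scale on which 1.0 is 1 m, then the finger opening in m, from 0 to 0.0854. A call has 1 to 8 rows; each row is the pose to reach, as a shift and turn from the pose commanded when the call began, along the tool's axes at that moment; what a row does not reach only later rows make up. A row lasts 1/8 s, in which the tool goes at most 62.5 mm and 10.7 degrees, less where a joint would pass 70% of its speed; a pose out of reach is approached as far as the arm can. Shift and turn numbers lie between -1 and 1, and a call with a number outside is refused. A call with a gripper value outside its range is refused whole. The fingers move at their own pace and stop on an object; "grip_force" is the grip in N (left out, the last holds). Time passes only in rows, so rows that repeat a pose let the fingers close. It gives the time, the measured TCP pose, the force, the opening and the grip force at its end, in the units of the state.
- sensors.sense(): the state, without advancing time (a new reading comes with each control period).
- grab_frame(name): name is "side" or "top" or "wrist"; returns (picture, depth): 384x512x3 uint8, red, green, blue; 384x512 float32, mm along the optical axis (not along the pixel's ray), 0 where there is no reading.
- camera_params(name): a dict with "camera_matrix" (3x3 intrinsics, pixels), "world_from_camera" (4x4, takes a point from camera to world coordinates). Camera axes: x right, y down, z forward; pixel columns grow to the right and rows downward; lengths in mm; the calibration is good to about 2 mm. A picture is of the moment at which its call begins: read the wrist's pose just before it. camera_params takes no time and is no camera call; for the wrist camera it gives the pose at the moment of the call.
- order.sign_off(): hands the job in; it is judged then, once.
The state is a dict: "clock": time; "qpos": joint angles; "qvel": joint speeds; "joint_efforts": joint torques, N m; "eef_pos": TCP position; "tcp_rot": TCP orientation; "contact_force": force on the tool from outside, world axes, zero at the start; "wrist_torque": the same for the moment, N m; "opening": opening from 0.0 (shut) to 1.0 (fully open); "grasp_force": force on a finger pad.
Only numpy, scipy, OpenCV 4.12 (cv2) and the standard library are available. Lean on these libraries where they do the work, as an engineer would, in place of code of your own. Each camera call takes 0.05 s, during which the arm holds its last target. There are 200 camera calls.

## Task

Make up the two bench kits from the tools standing in the middle of the bench: in the three-compartment tray lay the longest punch in the middle compartment, with the doming block in one end compartment and the round tin in the other, and in the two-compartment tray put the small anvil in the wide compartment and the shortest punch in the narrow one. Everything goes down flat on the compartment floor, the block, tin and anvil the same way up as they stood, set down and not dropped. Leave the middle-length punch, the jar and the dish standing where they are.

Things in the scene. Friction and masses are not known exactly. Their poses are not given: they have to be found in the camera images.
- tray3: The larger white-walled, grey-floored tray, fixed to the bench, with THREE equal compartments in a row along its x axis. Outside 232 mm (x) by 128 mm (y), 14 mm high; walls 4 mm thick, floor 4 mm thick. Each compartment is 72 mm (x) by 120 mm (y) inside, centred at x = -76, 0 and +76 mm, y = 0. Origin: centre of its underside.
- tray2: The smaller white-walled, grey-floored tray, fixed to the bench, with TWO compartments in a row along its x axis. Outside 178 mm (x) by 128 mm (y), 14 mm high; walls and floor 4 mm thick. The narrow compartment (towards the robot) is 66 mm (x) by 120 mm (y) inside, centred at x = -52 mm; the wide one is 100 mm by 120 mm, centred at x = +35 mm; both at y = 0. Origin: centre of its underside.
- doming_block: Doming block: a bright steel block 42 x 42 x 42 mm, with a round hollow 28 mm across and 7 mm deep in its top and dark round marks on its sides; about 0.5 kg. Origin: centre of its underside; z up, x and y square to its sides.
- anvil: Small dark steel bench anvil, 38 mm high and 82 mm long along its x axis (from x = -41 to +41 mm), horn pointing to +x. Its flat top part is 28 mm wide (y), reaches from x = -41 to +17 mm and from 22 to 38 mm in height; below it a 20 mm wide waist and a foot 50 x 30 mm, 8 mm high. About 0.36 kg. Origin: centre of the foot's underside; grip the top part across y, at x about 0 to -10 mm.
- tin: Round aluminium screw-lid tin, closed, 44 mm across, 30 mm high, plain; about 0.09 kg. Origin: centre of its underside, z up through the lid.
- punch_long: The longest punch: solid steel punch lying flat: square shank 14 x 14 mm with a rounded nose at its +x end and a dark band near the -x end, 110 mm long in all along its x axis. Origin: mid-length, mid-width, on the underside. About 0.16 kg.
- punch_mid: The middle-length punch, not wanted in either kit: solid steel punch lying flat: square shank 14 x 14 mm with a rounded nose at its +x end and a dark band near the -x end, 80 mm long in all along its x axis. Origin: mid-length, mid-width, on the underside. 
- punch_short: The shortest punch: solid steel punch lying flat: square shank 14 x 14 mm with a rounded nose at its +x end and a dark band near the -x end, 50 mm long in all along its x axis. Origin: mid-length, mid-width, on the underside. About 0.07 kg.
- jar: Bystander: amber glass jar with a steel cap, 46 mm across and 62 mm high, loose, among the stock. Origin: centre of its underside.
- dish: Bystander: small white ceramic dish with brass bits in it, 58 mm across and 24 mm high, loose, among the stock. Origin: centre of its underside.
Mind the look-alikes: they are no part of the job. Leave any blue look-alike of the doming_block alone.

How it is judged:
By the outcome, as a careful person would: the job done as asked, in the order asked, and still so for the second after the job is handed in, with the robot touching nothing.
It also fails if it takes over 122 s, if anything falls off the work surface, if the arm or the gripper's body presses on something with over 40 N, if the wrist force passes 120 N, or if a joint passes its speed limit or range.

## Working session

There is one attempt and no reset: what is moved stays moved. The work goes in short steps, Python scripts to look and compute and a tool call to move; the robot and the scene stay as the last step left them, time stands still between calls to the robot, and variables do not carry over. Pictures are saved under pics/ and viewed, at most 14 in all, crops included, and the job is handed in when it is done.

Besides the shell and the picture viewer there is one more tool, called after "Emit:" as a command line: name --pt "numbers of a row" for each row, then --argument value for the rest. move_arm: Moves the arm, as the interface text tells. Its arguments: {"type":"object","properties":{"motion":{"type":"array","items":{"type":"array","items":{"type":"number"}}},"grip_force":{"type":"number"}},"required":["motion"]}

```bash
mkdir -p pics; python3 - <<'E'
from rig import sensors, grab_frame, camera_params, order
import cv2,numpy as np
for n in("top","side"):
    p,d=grab_frame(n); cv2.imwrite(f"pics/{n}0.png",p[:,:,::-1]); np.savez(f"pics/{n}0.npz",p=p,d=d)
    c=camera_params(n); print(n,np.round(c["camera_matrix"],1).tolist(),np.round(c["world_from_camera"],3).tolist(), (d>0).mean())
s=sensors.sense();print(s)
E
```

```text
top [[447.6, 0.0, 247.4], [0.0, 447.6, 191.3], [0.0, 0.0, 1.0]] [[0.018, -0.997, 0.069, 437.469], [-1.0, -0.018, -0.009, -7.115], [0.01, -0.069, -0.998, 1068.522], [0.0, 0.0, 0.0, 1.0]] 0.9957784016927084
side [[400.6, 0.0, 260.1], [0.0, 400.6, 191.6], [0.0, 0.0, 1.0]] [[-0.937, -0.227, 0.266, 269.16], [-0.35, 0.593, -0.726, 620.521], [0.007, -0.773, -0.635, 558.059], [0.0, 0.0, 0.0, 1.0]] 0.9960683186848959
{'clock': 0.1, 'qpos': array([-1.17840742e+00,  3.53597264e-01,  1.63403719e+00, -3.10997914e-05,
        1.15519853e+00, -2.39583128e-03]), 'qvel': array([-5.70854759e-04, -1.36932044e-03, -1.40838013e-03, -9.83626876e-04,
       -6.56200156e-05, -1.50839456e-04]), 'joint_efforts': array([ 1.29340329e-03, -6.06356049e+01, -3.42818749e+01,  1.31181791e-04,
        3.87363543e-03, -4.40788142e-05]), 'eef_pos': array([ 240.21576991, -576.54420414,  230.63493602]), 'tcp_rot': array([-3.14035226e+00,  2.54651310e-05,  3.94797326e-01]), 'contact_force': array([-0.17718613,  0.57232851, -0.07993101]), 'wrist_torque': array([ 0.00112025,  0.04730722, -0.02965773]), 'grasp_force': 0.0, 'opening': 1.0003102998719413}
```

View pics/top0.png

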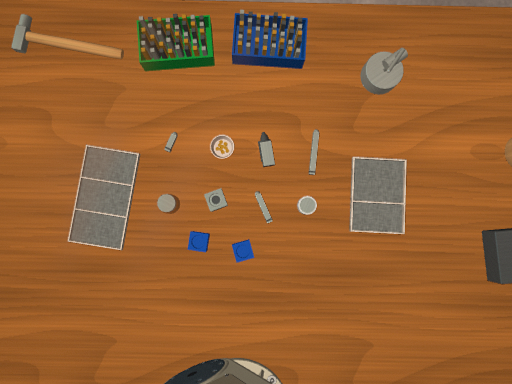

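View pics/side0.png

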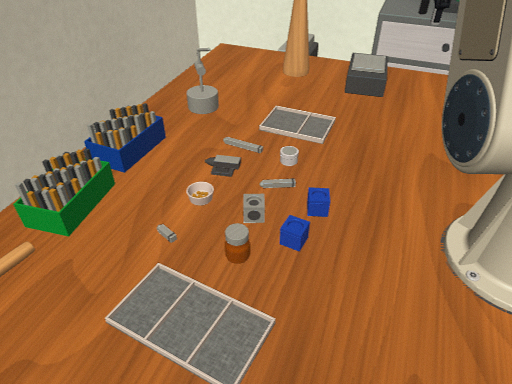

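The top view shows:
- tray3 at (103,197) and tray2 at (378,195)
- long punch (314,152), mid punch (263,207), short punch (171,141)
- block (215,200), anvil (266,150) with its horn towards +x, tin (307,205)
- jar (167,203), dish (222,147), and blue look-alikes at (199,241) and (243,250)

The side view agrees: the amber jar is at (237,243) and the tin at (289,156).

```bash
cat > h.py <<'E'
import numpy as np,cv2
from rig import sensors, grab_frame, camera_params
def cloud(d,c):
    K=np.array(c["camera_matrix"]);T=np.array(c["world_from_camera"])
    v,u=np.mgrid[:d.shape[0],:d.shape[1]]
    P=np.stack([(u-K[0,2])/K[0,0]*d,(v-K[1,2])/K[1,1]*d,d],-1)
    return P@T[:3,:3].T+T[:3,3]
def rect(P):
    (c,(a,b),t)=cv2.minAreaRect(P.astype(np.float32).reshape(-1,1,2))
    if a<b:a,b,t=b,a,t+90
    return np.round([c[0],c[1],a,b,(t+90)%180-90],1)
E
python3 - <<'E'
from h import *
for n,obj in (("top",dict(long=(314,152),mid=(263,207),short=(171,141),block=(215,200),anvil=(266,150),tin=(307,205),jar=(167,203),dish=(222,147),b1=(199,241),b2=(243,250))),
  ("side",dict(long=(243,145),mid=(278,184),short=(167,233),block=(254,200),anvil=(224,162),tin=(289,150),jar=(237,230),dish=(200,190)))):
    z=np.load(f"pics/{n}0.npz");W=cloud(z["d"],camera_params(n))
    m0=(W[...,0]>300)&(W[...,0]<640)&(abs(W[...,1])<420)
    tb=m0&(abs(W[...,2])<8); A=np.c_[W[tb][:,:2],np.ones(tb.sum())]; f=np.linalg.lstsq(A,W[tb][:,2],rcond=None)[0]
    print(n,"plane",f,"std",(W[tb][:,2]-A@f).std())
    H=W[...,2]-(W[...,0]*f[0]+W[...,1]*f[1]+f[2])
    k,L=cv2.connectedComponents(((H>7)&m0).astype(np.uint8))
    for o,(u,v) in obj.items():
        l=L[v,u]
        if l==0: print(o,"none",H[v,u]);continue
        m=L==l; h=np.percentile(H[m],90); t=m&(H>h-5)
        print(o,m.sum(),"h",round(h,1),"all",rect(W[m][:,:2]),"top",rect(W[t][:,:2]),"mean",W[t][:,:2].mean(0).round(1))
    # tray white walls: components by colour
    p=z["p"].astype(int); w=(p.min(2)>110)&(p.max(2)-p.min(2)<30)
    w=((p.max(2)-p.min(2))<30)&(H<25)&(W[...,0]>250)&(W[...,0]<680)&(abs(W[...,1])<480)
    k,L,S,C=cv2.connectedComponentsWithStats(w.astype(np.uint8))
    for i in range(1,k):
        if S[i,4]>900: m=L==i; print("tray",C[i],rect(W[m][:,:2]),"Hpct",np.percentile(H[m],[5,50,97]).round(1))
E
```

```text
top plane [ 2.63061506e-03  1.25506536e-04 -1.12179199e+00] std 2.4937100574925046
long 223 h 15.4 all [ 597.4 -172.6   85.5   14.9   -5.5] top [ 597.5 -172.3   85.1   14.9   -5.1] mean [ 597.2 -172.5]
mid 199 h 15.7 all [475.7 -54.2  79.1  14.1  24.7] top [474.5 -54.6  76.7  13.9  24.7] mean [474.  -54.8]
short 103 h 15.5 all [623.4 169.2  39.9  14.1 -23.1] top [623.4 169.2  39.9  14.1 -23.1] mean [622.4 169.6]
block 356 h 42.9 all [466.5  41.9 103.1  48.5  34.2] top [466.5  41.9 103.1  48.5  34.2] mean [488.2  56.7]
anvil 363 h 39.4 all [535.9 -47.7 207.8  46.4  -9.8] top [535.5 -47.9 208.1  42.5 -11.1] mean [598.1 -58.7]
tin 286 h 32.0 all [453.9 -95.8 175.4  42.  -66. ] top [453.9 -95.8 175.4  42.  -66. ] mean [ 480.2 -155.4]
jar 358 h 63.1 all [455.9  90.6 197.7  44.8  73.2] top [469.2  88.3 197.1  39.7  83. ] mean [478.3 165.6]
dish none 6.563179524446683
b1 369 h 43.2 all [392.3  94.7  42.6  42.3  82. ] top [392.2  95.   42.   41.8  82.5] mean [392.1  94.6]
b2 356 h 43.3 all [372.7  -7.9  42.4  42.3  16.3] top [372.4  -7.9  42.   41.7  16.8] mean [372.3  -8.3]
tray [107.053191
[... 853 characters left out ...]
l 443 h 37.7 all [604.8 -56.3  71.8  31.3  11.9] top [603.9 -56.7  69.4  31.2  13. ] mean [600.2 -55.4]
tin 269 h 30.6 all [ 479.3 -153.2   43.1   40.7  -71.2] top [ 479.3 -153.    42.9   40.6  -72.7] mean [ 479.1 -151.7]
jar 841 h 61.2 all [477.  170.1  43.6  43.5 -22.9] top [477.9 168.1  40.9  40.5 -58.8] mean [476.9 170.1]
dish none 3.9364255988935906
tray [297.92638544 123.14474773] [ 506.7 -323.9  176.7  129.9   -1.9] Hpct [ 1.8  3.6 12.9]
tray [149.2089497  301.46967456] [569.2 312.7 122.6  71.5  82.5] Hpct [0.6 2.3 9. ]
tray [187.53456072 321.99386305] [492.  324.1 122.4  73.9  82. ] Hpct [0.9 2.5 8.7]
tray [229.53130288 344.0572476 ] [416.3 335.  122.2  73.7  81.5] Hpct [1.1 2.8 8.2]
```

```bash
python3 - <<'E'
from h import *
for n,obj in (("top",dict(long=(314,152),short=(171,141),block=(215,200),anvil=(266,155),tin=(307,205),jar=(167,203))),
  ("side",dict(long=(243,145),short=(167,233),anvil=(224,162),block=(254,200)))):
    z=np.load(f"pics/{n}0.npz");W=cloud(z["d"],camera_params(n)); p=z["p"].astype(int)
    H=W[...,2]-0.003*W[...,0]+1.3
    for o,(u,v) in obj.items():
        r=np.hypot(*(W[...,:2]-W[v,u,:2]).transpose(2,0,1))
        m=((H>7)&(r<75)).astype(np.uint8)
        k,L,S,C=cv2.connectedComponentsWithStats(m,connectivity=4)
        m=L==L[v,u]; h=np.percentile(H[m],85); t=(m&(H>h-4)).astype(np.uint8)
        k,L,S,C=cv2.connectedComponentsWithStats(t,connectivity=4); t=L==1+S[1:,4].argmax()
        print(n,o,t.sum(),"h",round(h,1),rect(W[t][:,:2]),"mean",W[t][:,:2].mean(0).round(1))
    for nm,bx in (("tray3",(330,640,240,400)),("tray2",(400,610,-400,-250))):
        w=((p.max(2)-p.min(2))<35)&(W[...,0]>bx[0])&(W[...,0]<bx[1])&(W[...,1]>bx[2])&(W[...,1]<bx[3])&(H<30)
        print(n,nm,rect(W[w][:,:2]),"wall",np.percentile(H[w&(p.min(2)>170)],[50,90]).round(1),"floor",np.median(H[w&(p.max(2)<150)]).round(1))
E
```

```text
top long 163 h 14.8 [ 592.6 -171.9   75.1   14.9   -5.1] mean [ 591. -172.]
top short 90 h 14.7 [623.7 169.3  40.5  13.8 -23.9] mean [623.3 169.5]
top block 201 h 42.1 [488.9  57.   42.1  41.8  21.8] mean [488.7  57.4]
top anvil 285 h 38.6 [601.6 -59.6  62.9  27.7  10.6] mean [600.2 -59.6]
top tin 238 h 31.3 [ 480.7 -155.9   41.9   41.3   68.6] mean [ 480.  -155.9]
top jar 234 h 62.7 [479.1 166.3  40.4  38.4 -89.6] mean [478.3 166.1]
top tray3 [491.8 321.5 230.2 127.7  -8.4] wall [13.2 16.6] floor 3.2
top tray2 [ 508.2 -326.6  176.3  128.3   -2. ] wall [13.9 15.6] floor 3.3
side long 160 h 13.4 [ 607.5 -171.5  107.6   17.6   -6.3] mean [ 605.3 -170.1]
side short 137 h 13.4 [625.2 170.7  48.8  14.2 -23.3] mean [623.7 171.9]
side anvil 223 h 37.1 [605.1 -56.4  71.9  31.2  13. ] mean [600.1 -55.7]
side block 219 h 40.9 [487.3  59.3  43.5  40.4 -67.7] mean [487.1  60.5]
side tray3 [491.2 325.2 232.  127.7  -8.2] wall [12.9 14.3] floor 3.2
side tray2 [ 507.  -324.6  177.4  131.5   -1.9] wall [12.3 13.9] floor 2.7
```

```bash
cat >> h.py <<'E'
def plan(*targets):
    "print shift/turn (tool axes, m/rad) from current pose to each (x,y,z,yaw_deg) pose"
    from scipy.spatial.transform import Rotation as Ro
    s=sensors.sense(); R=Ro.from_euler("xyz",s["tcp_rot"]); p=s["eef_pos"]
    print("clock",round(s["clock"],2),"pos",p.round(1),"rpy",np.degrees(s["tcp_rot"]).round(2),"F",s["contact_force"].round(1),"open",round(s["opening"]*85.4,1),"grip",round(s["grasp_force"],1))
    for x,y,z,w in targets:
        t=R.inv()*Ro.from_euler("xyz",[np.pi,0,np.radians(w)])
        print(np.r_[t.as_rotvec().round(4),(R.inv().apply(np.array([x,y,z])-p)/1000).round(4)].tolist())
E
python3 -c "
from h import *
plan((600,-172,200,-5.5))
T=camera_params('wrist')['world_from_camera'];print(np.round(T,2))"
```

```text
clock 0.1 pos [ 240.2 -576.5  230.6] rpy [-179.93    0.     22.62] F [-0.2  0.6 -0.1] open 85.4 grip 0.0
[-0.0012, 0.0003, 0.4908, 0.4877, -0.235, 0.0309]
[[ 3.8000e-01 -8.9000e-01 -2.4000e-01  3.0110e+02]
 [-9.2000e-01 -3.7000e-01 -1.0000e-01 -5.5209e+02]
 [-0.0000e+00  2.6000e-01 -9.6000e-01  3.7482e+02]
 [ 0.0000e+00  0.0000e+00  0.0000e+00  1.0000e+00]]
```

Units first: turns go in shares of pi rad. So 0.49 rad is 0.156.

Emit:
move_arm --pt "0 0 0.156 0.488 -0.235 0.031 0.045" --pt "0 0 0.156 0.488 -0.235 0.031 0.045" --pt "0 0 0.156 0.488 -0.235 0.031 0.045" --pt "0 0 0.156 0.488 -0.235 0.031 0.045" --pt "0 0 0.156 0.488 -0.235 0.031 0.045" --pt "0 0 0.156 0.488 -0.235 0.031 0.045" --pt "0 0 0.156 0.488 -0.235 0.031 0.045" --pt "0 0 0.156 0.488 -0.235 0.031 0.045"

```text
clock: 1.1
eef_pos: [570.5, -205.4, 202.6]
tcp_rot: [3.142, 0.0, -0.095]
contact_force: [0.1, -0.6, -0.2]
opening: 0.527
grasp_force: 0.0
```

```bash
python3 -c "
from h import *
plan((600,-172,180,-5.5))"
```

```text
clock 1.1 pos [ 570.5 -205.4  202.6] rpy [ 1.80e+02  2.00e-02 -5.45e+00] F [ 0.1 -0.6 -0.2] open 45.0 grip 0.0
[0.0001, 0.0003, 0.0009, 0.0262, -0.036, 0.0226]
```

Emit:
move_arm --pt "0 0 0 0.026 -0.036 0.02 0.045" --pt "0 0 0 0.026 -0.036 0.02 0.045" --pt "0 0 0 0.026 -0.036 0.02 0.045"

```text
clock: 1.48
eef_pos: [598.2, -173.9, 182.6]
tcp_rot: [3.141, 0.001, -0.095]
contact_force: [-0.2, -0.7, 0.4]
opening: 0.525
grasp_force: 0.0
```

```bash
cat >> h.py <<'E'
def look(tag,boxes):
    "wrist look: for each name:(x,y,r,hmin) report the rect of the top surface found there, from depth"
    c=camera_params("wrist"); p,d=grab_frame("wrist"); W=cloud(d,c); cv2.imwrite(f"pics/{tag}.png",p[:,:,::-1]); np.savez(f"pics/{tag}.npz",p=p,d=d,T=c["world_from_camera"])
    W[d==0]=1e4
    f=abs(W[...,2])<6
    if f.sum()>500: print("table z",np.median(W[f][:,2]).round(2))
    for n,(x,y,r,h) in boxes.items():
        m=(np.hypot(W[...,0]-x,W[...,1]-y)<r)&(W[...,2]>h)&(W[...,2]<80)
        k,L,S,C=cv2.connectedComponentsWithStats(m.astype(np.uint8),connectivity=4)
        if k<2: print(n,"none");continue
        m=L==1+S[1:,4].argmax(); print(n,m.sum(),"rect",rect(W[m][:,:2]),"z90",np.percentile(W[m][:,2],90).round(1),"uv",np.argwhere(m).mean(0)[::-1].round())
    return p,W
E
python3 -c "
from h import *
plan()
look('w1',dict(long=(608,-172,70,8),anvil=(600,-58,60,24),tin=(480,-155,40,20)))"
```

```text
clock 1.48 pos [ 598.2 -173.9  182.6] rpy [ 1.7999e+02  7.0000e-02 -5.4200e+00] F [-0.2 -0.7  0.4] open 44.8 grip 0.0
table z 1.61
long 1671 rect [ 610.4 -172.7  108.6   13.9   -5.3] z90 16.4 uv [255. 162.]
anvil 2850 rect [611.9 -57.3  81.7  29.1  10.3] z90 40.6 uv [130. 182.]
tin 1476 rect [ 481.9 -155.2   43.3   42.9  -55.4] z90 32.7 uv [250. 292.]
```

View pics/w1.png

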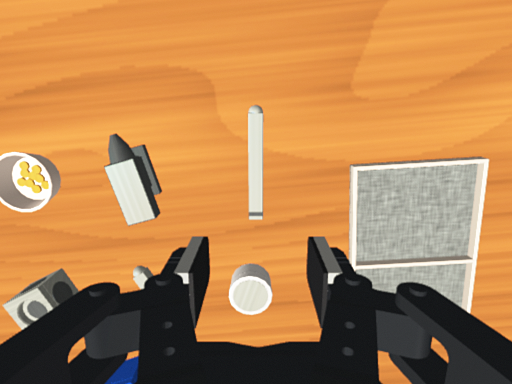

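The wrist view shows the long punch at (255,162) with its nose up, the anvil at (130,182) with its horn at +x, and the tin at (250,292), all clear of the fingers. I'll descend on the punch.

Emit:
move_arm --pt "0 0 0 0.0115 -0.0025 0.06 0.045" --pt "0 0 0 0.0115 -0.0025 0.12 0.045" --pt "0 0 0 0.0115 -0.0025 0.165 0.045" --pt "0 0 0 0.0115 -0.0025 0.178 0.045" --pt "0 0 0 0.0115 -0.0025 0.178 0.045" --grip_force 50

```text
clock: 2.15
eef_pos: [610.4, -173.2, 5.5]
tcp_rot: [3.142, 0.0, -0.096]
contact_force: [0.2, 0.2, 0.4]
opening: 0.525
grasp_force: 0.0
```

Emit:
move_arm --pt "0 0 0 0 0 0 0" --pt "0 0 0 0 0 0 0" --pt "0 0 0 0 0 0 0" --pt "0 0 0 0 0 0 0" --pt "0 0 0 0 0 -0.02 0"

```text
clock: 2.78
eef_pos: [609.8, -172.2, 25.5]
tcp_rot: [-3.141, 0.001, -0.095]
contact_force: [0.1, -0.4, -0.6]
opening: 0.145
grasp_force: 49.3
```

```bash
python3 -c "
from h import *
plan((610,-172,130,-5.5),(491.5,323.5,130,81.7))"
```

```text
clock 2.77 pos [ 609.8 -172.2   25.5] rpy [-1.7999e+02  8.0000e-02 -5.4500e+00] F [ 0.1 -0.4 -0.6] open 12.4 grip 49.3
[-0.0002, 0.0013, 0.0009, -0.0, -0.0002, -0.1045]
[-0.0012, 0.0009, -1.5211, -0.165, -0.4822, -0.1042]
```

To row units: -1.52 rad is -0.4838.

Emit:
move_arm --pt "0 0 0 0 0 -0.055 0" --pt "0 0 -0.0573 -0.01 -0.04 -0.104 0" --pt "0 0 -0.4838 -0.165 -0.482 -0.104 0" --pt "0 0 -0.4838 -0.165 -0.482 -0.104 0" --pt "0 0 -0.4838 -0.165 -0.482 -0.104 0" --pt "0 0 -0.4838 -0.165 -0.482 -0.104 0" --pt "0 0 -0.4838 -0.165 -0.482 -0.104 0" --pt "0 0 -0.4838 -0.165 -0.482 -0.104 0"

```text
clock: 3.78
eef_pos: [514.2, 233.6, 130.6]
tcp_rot: [3.14, -0.002, 1.216]
contact_force: [0.9, 0.4, -2.4]
opening: 0.141
grasp_force: 49.4
```

```bash
python3 -c "
from h import *
plan((491.5,323.5,130,81.7))"
```

```text
clock 3.77 pos [514.2 233.6 130.6] rpy [ 1.7991e+02 -9.0000e-02  6.9670e+01] F [ 0.9  0.4 -2.4] open 12.0 grip 49.4
[0.0016, -0.0014, -0.2099, 0.0764, -0.0525, 0.0006]
```

To row units: -0.21 rad is -0.0668.

Emit:
move_arm --pt "0 0 -0.0668 0.076 -0.052 0 0" --pt "0 0 -0.0668 0.076 -0.052 0 0" --pt "0 0 -0.0668 0.076 -0.052 0 0" --pt "0 0 -0.0668 0.076 -0.052 0 0"

```text
clock: 4.28
eef_pos: [492.9, 320.6, 129.6]
tcp_rot: [3.141, -0.0, 1.42]
contact_force: [-0.7, 0.4, -2.8]
opening: 0.141
grasp_force: 49.4
```

```bash
cat >> h.py <<'E'
def walls(W,p,c,r=150):
    "white tray walls: returns outline rect of low grey/white points round c, per image"
    q=p.astype(int); m=((q.max(2)-q.min(2))<35)&(W[...,2]>1)&(W[...,2]<22)&(np.hypot(W[...,0]-c[0],W[...,1]-c[1])<r)
    return m
E
python3 -c "
from h import *
plan((491.5,323.5,26,81.7))
p,W=look('w2',dict(punch=(491,323,75,75)))
print(np.nanpercentile(W[...,2],[1,50,99]))"
```

```text
clock 4.28 pos [492.9 320.6 129.6] rpy [ 1.7997e+02 -1.0000e-02  8.1350e+01] F [-0.7  0.4 -2.8] open 12.1 grip 49.4
[0.0006, -0.0001, -0.0061, 0.0027, -0.0019, 0.1036]
table z 1.68
punch none
[-1.98722424e-02  2.44042564e+00  2.24331447e+02]
```

View pics/w2.png

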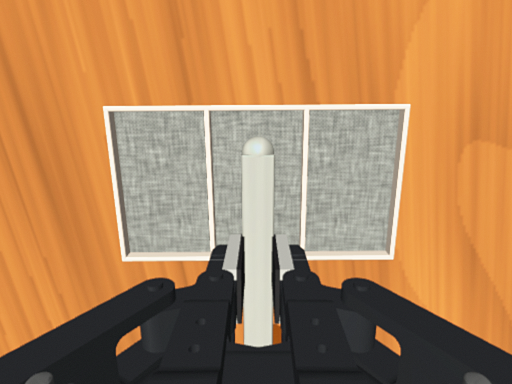

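The tray3 outline runs from about (104,105) to (408,260). The held punch is centred over the middle compartment at u=258 and parallel to its walls. I'll measure both.

```bash
python3 - <<'E'
from h import *
z=np.load("pics/w2.npz");W=cloud(z["d"],dict(camera_matrix=camera_params("wrist")["camera_matrix"],world_from_camera=z["T"]));p=z["p"]
m=walls(W,p,(492,322))
k,L,S,C=cv2.connectedComponentsWithStats(m.astype(np.uint8)); m=L==1+S[1:,4].argmax()
print("tray",rect(W[m][:,:2]),"floor z",np.median(W[m][:,2]),"wall",np.percentile(W[m][:,2],[90,95]))
v,u=np.mgrid[:384,:512]
q=(W[...,2]>105)&(W[...,2]<160)&(u>240)&(u<277)&(v<350)&(p.min(2)>120)
print("punch",rect(W[q][:,:2]),np.percentile(W[q][:,2],[5,50,95]))
plan()
E
```

```text
tray [492.  323.5 231.7 127.7  -8.2] floor z 5.609742488697378 wall [14.69866025 15.49808887]
punch [493.4 323.8 100.   15.2  81.4] [136.02728989 137.70578311 138.70414072]
clock 4.33 pos [493.  320.2 129.4] rpy [179.98  -0.    81.3 ] F [ 0.1 -1.2 -1.9] open 11.8 grip 49.4
```

To row units: -0.006 rad is -0.0019.

Emit:
move_arm --pt "0 0 -0.0019 0.003 -0.0015 0.06 0" --pt "0 0 -0.0019 0.003 -0.0015 0.1 0" --pt "0 0 -0.0019 0.003 -0.0015 0.113 0" --pt "0 0 -0.0019 0.003 -0.0015 0.116 0" --pt "0 0 -0.0019 0.003 -0.0015 0.116 0" --pt "0 0 -0.0019 0.003 -0.0015 0.116 0"

```text
clock: 5.08
eef_pos: [492.8, 324.6, 14.2]
tcp_rot: [3.14, -0.002, 1.426]
contact_force: [-1.0, 0.2, -1.3]
opening: 0.144
grasp_force: 49.4
```

Emit:
move_arm --pt "0 0 0 -0.001 -0.0005 0.002 0" --pt "0 0 0 -0.001 -0.0005 0.003 0" --pt "0 0 0 -0.001 -0.0005 0.004 0" --pt "0 0 0 -0.001 -0.0005 0.004 0"

```text
clock: 5.58
eef_pos: [491.7, 323.5, 11.2]
tcp_rot: [3.141, -0.001, 1.426]
contact_force: [-5.1, -3.4, 24.3]
opening: 0.139
grasp_force: 52.4
```

Emit:
move_arm --pt "0 0 0 0 0 -0.001 0.0" --pt "0 0 0 0 0 -0.001 0.028" --pt "0 0 0 0 0 -0.001 0.028" --pt "0 0 0 0 0 -0.001 0.028" --pt "0 0 0 0 0 -0.04 0.028" --pt "0 0 0 -0.03 0 -0.1 0.07" --pt "0 0 0 -0.03 0 -0.14 0.07" --pt "0 0 0 -0.03 0 -0.14 0.07"

```text
clock: 6.58
eef_pos: [488.9, 294.5, 152.3]
tcp_rot: [3.136, -0.004, 1.425]
contact_force: [0.5, 0.2, -0.6]
opening: 0.821
grasp_force: 0.0
```

```bash
python3 - <<'E'
from h import *
p,W=look('w3',dict(punch=(492,323,62,12)))
m=walls(W,p,(492,322))
k,L,S,C=cv2.connectedComponentsWithStats(m.astype(np.uint8)); m=L==1+S[1:,4].argmax()
print("tray",rect(W[m][:,:2]))
q=(p.min(2)>150)&(np.hypot(W[...,0]-492,W[...,1]-323)<58)&(W[...,2]>16)&(W[...,2]<24)
print(q.sum(),rect(W[q][:,:2]),np.percentile(W[q][:,2],[10,50,90]))
plan((488,58.5,150,22))
E
```

```text
table z 1.62
punch 2161 rect [490.7 322.  108.6  14.1  81.7] z90 20.3 uv [255. 150.]
tray [491.9 323.3 231.6 127.2  -8.4]
2190 [491.7 321.8 108.4  79.   81.6] [17.76501159 19.299324   20.28554278]
clock 6.62 pos [487.8 294.  150.2] rpy [ 1.7985e+02 -1.2000e-01  8.1680e+01] F [ 0.3 -0.2  0.9] open 70.1 grip 0.0
[0.0012, -0.0033, 1.0416, -0.2329, 0.0343, -0.0002]
```

View pics/w3.png

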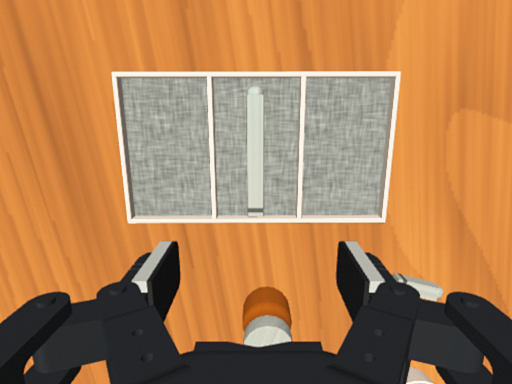

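The long punch lies flat in the middle compartment at (255,150). Next is the doming block.

To row units: 1.042 rad is 0.3317.

Emit:
move_arm --pt "0 0 0.3317 -0.233 0.034 0 0.07" --pt "0 0 0.3317 -0.233 0.034 0 0.07" --pt "0 0 0.3317 -0.233 0.034 0 0.07" --pt "0 0 0.3317 -0.233 0.034 0 0.07" --pt "0 0 0.3317 -0.233 0.034 0 0.07" --pt "0 0 0.3317 -0.233 0.034 0 0.07" --pt "0 0 0.3317 -0.233 0.034 0 0.07"

```text
clock: 7.5
eef_pos: [486.0, 57.9, 147.4]
tcp_rot: [-3.141, 0.002, 0.384]
contact_force: [-0.2, 0.1, -0.4]
opening: 0.818
grasp_force: 0.0
```

```bash
python3 -c "
from h import *
look('w4',dict(block=(488,58,40,38),mid=(475,-54,50,8)))
plan((488,58.5,12,22))"
```

```text
table z 1.52
block 1957 rect [489.3  57.9  42.7  42.1  21.5] z90 44.3 uv [259. 188.]
mid 964 rect [487.6 -47.7  54.7  14.6  24.3] z90 16.0 uv [368. 224.]
clock 7.55 pos [486.1  58.1 147.6] rpy [-1.7997e+02  1.2000e-01  2.2130e+01] F [ 0.  -0.2  0.1] open 69.7 grip 0.0
[-0.0006, 0.002, 0.0024, 0.0022, 0.0004, 0.1356]
```

Emit:
move_arm --pt "0 0 0 0.0025 0.001 0.06 0.07" --pt "0 0 0 0.0025 0.001 0.12 0.07" --pt "0 0 0 0.0025 0.001 0.135 0.07" --pt "0 0 0 0.0025 0.001 0.135 0.07" --pt "0 0 0 0.0025 0.001 0.135 0.03" --pt "0 0 0 0.0025 0.001 0.135 0.02" --pt "0 0 0 0.0025 0.001 0.135 0.02" --pt "0 0 0 0.0025 0.001 0.135 0.02" --grip_force 60

```text
clock: 8.55
eef_pos: [491.1, 58.4, 15.8]
tcp_rot: [3.141, -0.004, 0.384]
contact_force: [-0.6, 1.6, 6.1]
opening: 0.477
grasp_force: 61.1
```

```bash
python3 -c "
from h import *
plan((489,58,130,22),(567,312.5,130,-8.3))"
```

```text
clock 8.55 pos [491.1  58.4  15.8] rpy [179.95  -0.2   22.  ] F [-0.6  1.6  6.1] open 40.8 grip 61.1
[0.0008, -0.0036, -0.0001, -0.0017, -0.0003, -0.1142]
[-0.0002, -0.0037, 0.5288, 0.166, -0.2071, -0.1138]
```

To row units: 0.529 rad is 0.1684.

Emit:
move_arm --pt "0 0 0 0 0 -0.05 0.02" --pt "0 0 0.0318 0.02 -0.03 -0.1 0.02" --pt "0 0 0.1684 0.166 -0.207 -0.114 0.02" --pt "0 0 0.1684 0.166 -0.207 -0.114 0.02" --pt "0 0 0.1684 0.166 -0.207 -0.114 0.02" --pt "0 0 0.1684 0.166 -0.207 -0.114 0.02" --pt "0 0 0.1684 0.166 -0.207 -0.114 0.02" --pt "0 0 0.1684 0.166 -0.207 -0.114 0.02"

```text
clock: 9.55
eef_pos: [565.2, 311.7, 128.1]
tcp_rot: [3.141, 0.0, -0.144]
contact_force: [-0.2, -0.6, -5.1]
opening: 0.478
grasp_force: 64.6
```

```bash
python3 -c "
from h import *
plan((567,312.5,22,-8.3))"
```

```text
clock 9.55 pos [565.2 311.7 128.1] rpy [ 1.7996e+02  2.0000e-02 -8.2800e+00] F [-0.2 -0.6 -5.1] open 40.8 grip 64.6
[0.0006, 0.0004, 0.0004, 0.0017, -0.0011, 0.1061]
```

Emit:
move_arm --pt "0 0 0 0.0015 -0.001 0.055 0.02" --pt "0 0 0 0.0015 -0.001 0.09 0.02" --pt "0 0 0 0.0015 -0.001 0.102 0.02" --pt "0 0 0 0.0015 -0.001 0.104 0.02" --pt "0 0 0 0.0015 -0.001 0.105 0.02" --pt "0 0 0 0.0015 -0.001 0.105 0.02"

```text
clock: 10.3
eef_pos: [568.4, 313.3, 24.2]
tcp_rot: [-3.14, -0.002, -0.145]
contact_force: [0.0, -0.4, -4.8]
opening: 0.477
grasp_force: 64.4
```

Emit:
move_arm --pt "0 0 0 -0.001 0 0.0015 0.02" --pt "0 0 0 -0.001 0 0.003 0.02" --pt "0 0 0 -0.001 0 0.004 0.02" --pt "0 0 0 -0.001 0 0.004 0.02"

```text
clock: 10.8
eef_pos: [566.6, 313.2, 19.9]
tcp_rot: [-3.141, -0.0, -0.145]
contact_force: [-4.3, -3.0, 7.7]
opening: 0.476
grasp_force: 66.2
```

Emit:
move_arm --pt "0 0 0 0 0 -0.0005 0.06" --pt "0 0 0 0 0 -0.0005 0.06" --pt "0 0 0 0 0 -0.0005 0.06" --pt "0 0 0 0 0 -0.05 0.062" --pt "0 0 0 0 0 -0.11 0.07" --pt "0 0 0 -0.02 0 -0.13 0.07" --pt "0 0 0 -0.02 0 -0.13 0.07"

```text
clock: 11.68
eef_pos: [547.0, 316.6, 150.7]
tcp_rot: [-3.14, -0.002, -0.145]
contact_force: [0.1, -1.2, 0.0]
opening: 0.819
grasp_force: 0.0
```

```bash
python3 -c "
from h import *
look('w5',dict(block=(567,313,40,42),punch=(491,322,62,14)))
plan((480.5,-154.5,130,-8))"
```

```text
table z 1.67
block 1996 rect [565.1 313.1  42.2  42.   -8.7] z90 48.4 uv [258. 170.]
punch 1941 rect [491.5 321.8 109.   14.8  81.7] z90 20.3 uv [262. 245.]
clock 11.72 pos [546.9 316.2 149.2] rpy [-1.7996e+02 -6.0000e-02 -8.2900e+00] F [ 0.7  0.2 -0.5] open 70.2 grip 0.0
[-0.0007, -0.0011, -0.005, 0.0021, 0.4754, 0.0189]
```

Emit:
move_arm --pt "0 0 0 0.002 0.475 0 0.07" --pt "0 0 0 0.002 0.475 0 0.07" --pt "0 0 0 0.002 0.475 0 0.07" --pt "0 0 0 0.002 0.475 0 0.07" --pt "0 0 0 0.002 0.475 0 0.07" --pt "0 0 0 0.002 0.475 0 0.07" --pt "0 0 0 0.002 0.475 0 0.07" --pt "0 0 0 0.002 0.475 0 0.07"

```text
clock: 12.72
eef_pos: [478.9, -157.1, 147.3]
tcp_rot: [3.142, 0.002, -0.147]
contact_force: [-0.4, 0.3, 0.4]
opening: 0.817
grasp_force: 0.0
```

Emit:
move_arm --pt "0 0 0 0 0 0 0.07" --pt "0 0 0 0 0 0 0.07"

```text
clock: 12.98
eef_pos: [479.6, -154.1, 147.6]
tcp_rot: [-3.141, 0.002, -0.146]
contact_force: [-0.9, -0.6, -0.3]
opening: 0.82
grasp_force: 0.0
```

```bash
python3 -c "
from h import *
look('w6',dict(tin=(480,-155,40,26)))
plan((481,-155,7,-8))"
```

```text
table z 1.76
tin 2221 rect [ 481.5 -155.4   43.    43.   -80.7] z90 32.7 uv [258. 186.]
clock 13.03 pos [ 479.8 -153.7  147.9] rpy [-1.7997e+02  9.0000e-02 -8.3100e+00] F [-0.1  0.3 -0.1] open 70.0 grip 0.0
[-0.0005, 0.0015, -0.0054, 0.0016, 0.0012, 0.1409]
```

Emit:
move_arm --pt "0 0 0 0.0015 0.001 0.06 0.07" --pt "0 0 0 0.0015 0.001 0.12 0.07" --pt "0 0 0 0.0015 0.001 0.141 0.07" --pt "0 0 0 0.0015 0.001 0.142 0.07" --pt "0 0 0 0.0015 0.001 0.142 0.03" --pt "0 0 0 0.0015 0.001 0.142 0.025" --pt "0 0 0 0.0015 0.001 0.142 0.025" --pt "0 0 0 0.0015 0.001 0.142 0.025" --grip_force 35

```text
clock: 14.02
eef_pos: [482.4, -155.5, 8.1]
tcp_rot: [-3.142, -0.002, -0.145]
contact_force: [0.2, 4.5, 7.6]
opening: 0.499
grasp_force: 35.7
```

```bash
python3 -c "
from h import *
plan((417,334.3,130,-8.3))"
```

```text
clock 14.03 pos [ 482.4 -155.5    8.1] rpy [-1.80e+02 -1.40e-01 -8.33e+00] F [0.2 4.5 7.6] open 42.6 grip 35.7
[-0.0, -0.0024, -0.0005, -0.1354, -0.4751, -0.1222]
```

Emit:
move_arm --pt "0 0 0 0 0 -0.055 0.025" --pt "0 0 0 -0.01 -0.04 -0.11 0.025" --pt "0 0 0 -0.135 -0.475 -0.122 0.025" --pt "0 0 0 -0.135 -0.475 -0.122 0.025" --pt "0 0 0 -0.135 -0.475 -0.122 0.025" --pt "0 0 0 -0.135 -0.475 -0.122 0.025" --pt "0 0 0 -0.135 -0.475 -0.122 0.025" --pt "0 0 0 -0.135 -0.475 -0.122 0.025"

```text
clock: 15.02
eef_pos: [427.2, 255.3, 126.7]
tcp_rot: [-3.141, -0.002, -0.145]
contact_force: [1.2, -0.2, -0.9]
opening: 0.493
grasp_force: 36.4
```

```bash
python3 -c "
from h import *
plan((416.7,334.5,130,-8.3))"
```

```text
clock 15.03 pos [427.2 255.3 126.7] rpy [-1.7994e+02 -9.0000e-02 -8.3100e+00] F [ 1.2 -0.2 -0.9] open 42.1 grip 36.4
[-0.001, -0.0016, -0.0002, -0.0218, -0.0769, -0.0033]
```

Emit:
move_arm --pt "0 0 0 -0.022 -0.077 0 0.025" --pt "0 0 0 -0.022 -0.077 0 0.025" --pt "0 0 0 -0.022 -0.077 0.03 0.025" --pt "0 0 0 -0.022 -0.077 0.08 0.025" --pt "0 0 0 -0.022 -0.077 0.1 0.025" --pt "0 0 0 -0.022 -0.077 0.105 0.025" --pt "0 0 0 -0.022 -0.077 0.107 0.025" --pt "0 0 0 -0.022 -0.077 0.107 0.025"

```text
clock: 16.02
eef_pos: [417.5, 332.8, 19.7]
tcp_rot: [-3.14, -0.001, -0.145]
contact_force: [-0.5, -0.5, -0.9]
opening: 0.499
grasp_force: 36.4
```

```bash
python3 -c "
from h import *
plan((416.7,334.5,12,-8.3))"
```

```text
clock 16.02 pos [417.5 332.8  19.7] rpy [-1.7993e+02 -6.0000e-02 -8.3300e+00] F [-0.5 -0.5 -0.9] open 42.6 grip 36.4
[-0.0012, -0.0011, -0.0006, -0.001, -0.0016, 0.0077]
```

Emit:
move_arm --pt "0 0 0 -0.001 -0.001 0.004 0.025" --pt "0 0 0 -0.001 -0.001 0.006 0.025" --pt "0 0 0 -0.001 -0.001 0.007 0.025" --pt "0 0 0 -0.001 -0.001 0.008 0.025" --pt "0 0 0 -0.001 -0.001 0.008 0.025"

```text
clock: 16.65
eef_pos: [416.0, 333.7, 12.0]
tcp_rot: [-3.142, -0.0, -0.145]
contact_force: [-5.7, -3.0, 19.4]
opening: 0.499
grasp_force: 38.0
```

Emit:
move_arm --pt "0 0 0 0 0 -0.001 0.025" --pt "0 0 0 0 0 -0.001 0.06" --pt "0 0 0 0 0 -0.001 0.06" --pt "0 0 0 0 0 -0.001 0.06" --pt "0 0 0 0 0 -0.05 0.06" --pt "0 0 0 0 0 -0.11 0.06" --pt "0 0 0 -0.02 0 -0.14 0.06" --pt "0 0 0 -0.02 0 -0.14 0.06"

```text
clock: 17.65
eef_pos: [396.5, 337.5, 152.9]
tcp_rot: [-3.138, -0.003, -0.145]
contact_force: [0.3, -0.2, -1.3]
opening: 0.706
grasp_force: 0.0
```

```bash
python3 -c "
from h import *
look('w7',dict(tin=(417,334,40,27)))
plan((600,-58,150,10.5))"
```

```text
table z 1.69
tin 2305 rect [415.  333.6  42.9  42.8 -35.7] z90 36.7 uv [259. 166.]
clock 17.7 pos [396.4 336.9 151.4] rpy [-1.7991e+02 -8.0000e-02 -8.2800e+00] F [-1.2 -0.2  0.1] open 60.0 grip 0.0
[-0.0012, -0.0016, -0.3277, 0.2584, 0.3615, 0.0012]
```

View pics/w7.png

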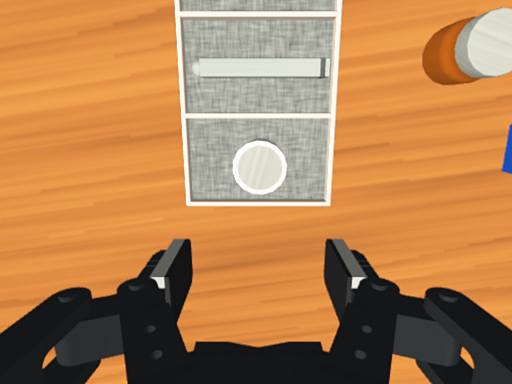

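The tin sits flat in the near compartment at (259,167). Next is the anvil.

To row units: -0.328 rad is -0.1044.

Emit:
move_arm --pt "0 0 -0.1044 0.258 0.361 0 0.06" --pt "0 0 -0.1044 0.258 0.361 0 0.06" --pt "0 0 -0.1044 0.258 0.361 0 0.06" --pt "0 0 -0.1044 0.258 0.361 0 0.06" --pt "0 0 -0.1044 0.258 0.361 0 0.06" --pt "0 0 -0.1044 0.258 0.361 0 0.06" --pt "0 0 -0.1044 0.258 0.361 0 0.06" --pt "0 0 -0.1044 0.258 0.361 0 0.06"

```text
clock: 18.7
eef_pos: [600.0, -61.6, 148.7]
tcp_rot: [3.141, 0.002, 0.179]
contact_force: [-0.2, 0.5, 1.0]
opening: 0.701
grasp_force: 0.0
```

Emit:
move_arm --pt "0 0 0 0 0 0 0.06" --pt "0 0 0 0 0 0 0.06"

```text
clock: 18.95
eef_pos: [598.2, -56.8, 149.7]
tcp_rot: [-3.141, 0.002, 0.184]
contact_force: [-0.5, -0.4, -0.5]
opening: 0.701
grasp_force: 0.0
```

```bash
python3 -c "
from h import *
look('w8',dict(anvil=(605,-58,60,12),atop=(605,-58,60,37)))
plan((605,-58,15,10.5))"
```

```text
table z 1.54
anvil 3166 rect [611.6 -57.4  82.1  27.7  10.2] z90 40.5 uv [261. 178.]
atop 2631 rect [605.1 -58.7  68.9  27.6   9.8] z90 40.5 uv [261. 186.]
clock 19.0 pos [598.3 -56.6 150.1] rpy [-1.7996e+02  7.0000e-02  1.0550e+01] F [-1.1  1.1 -0.3] open 60.1 grip 0.0
[-0.0006, 0.0013, 0.0009, 0.0065, 0.0027, 0.1351]
```

View pics/w8.png

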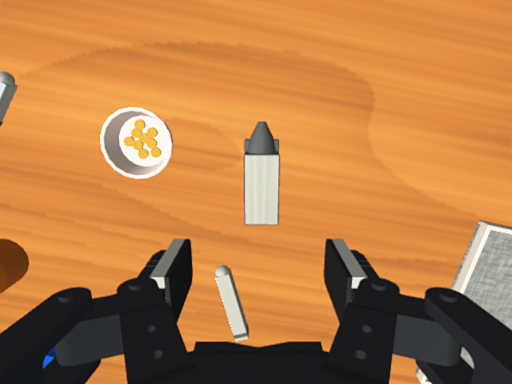

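The anvil is at (261,175), square to the gripper with its horn away from the robot. The dish at (136,143) is clear of the left finger.

Emit:
move_arm --pt "0 0 0 0.0075 0.003 0.06 0.06" --pt "0 0 0 0.0075 0.003 0.12 0.06" --pt "0 0 0 0.0075 0.003 0.136 0.06" --pt "0 0 0 0.0075 0.003 0.136 0.06" --pt "0 0 0 0.0075 0.003 0.136 0.02" --pt "0 0 0 0.0075 0.003 0.136 0.01" --pt "0 0 0 0.0075 0.003 0.136 0.01" --pt "0 0 0 0.0075 0.003 0.136 0.01" --grip_force 70

```text
clock: 20.0
eef_pos: [608.8, -59.5, 17.2]
tcp_rot: [3.141, -0.004, 0.183]
contact_force: [-1.2, 2.4, 8.4]
opening: 0.308
grasp_force: 69.9
```

```bash
python3 -c "
from h import *
# wide compartment centre = tray2 + 35 along -2deg; anvil centre is ~5 ahead of the TCP
a=np.radians(-2);c=np.array([507.6,-325.6])+30*np.array([np.cos(a),np.sin(a)]);print(c)
plan((*c,130,-2))"
```

```text
[ 537.58172481 -326.6469849 ]
clock 20.0 pos [608.8 -59.5  17.2] rpy [179.96  -0.21  10.46] F [-1.2  2.4  8.4] open 26.3 grip 69.9
[0.0003, -0.0037, 0.2175, -0.1182, 0.2499, -0.113]
```

To row units: 0.2175 rad is 0.0692.

Emit:
move_arm --pt "0 0 0 0 0 -0.055 0.01" --pt "0 0 0.0159 -0.01 0.03 -0.105 0.01" --pt "0 0 0.0692 -0.116 0.25 -0.113 0.01" --pt "0 0 0.0692 -0.116 0.25 -0.113 0.01" --pt "0 0 0.0692 -0.116 0.25 -0.113 0.01" --pt "0 0 0.0692 -0.116 0.25 -0.113 0.01" --pt "0 0 0.0692 -0.116 0.25 -0.113 0.01" --pt "0 0 0.0692 -0.116 0.25 -0.113 0.01"

```text
clock: 21.0
eef_pos: [538.2, -326.3, 128.1]
tcp_rot: [-3.141, -0.0, -0.036]
contact_force: [0.0, 0.2, -3.3]
opening: 0.31
grasp_force: 71.4
```

```bash
python3 - <<'E'
from h import *
p,W=look('w9',{})
m=walls(W,p,(508,-325),120)
k,L,S,C=cv2.connectedComponentsWithStats(m.astype(np.uint8)); m=L==1+S[1:,4].argmax()
print("tray2 part",rect(W[m][:,:2]))
q=(W[...,2]>110)&(W[...,2]<175)&(np.arange(384)[:,None]<330)&(abs(np.arange(512)-259)<28)
print("anvil",rect(W[q][:,:2]),np.percentile(W[q][:,2],[5,50,95]))
plan((540,-326.7,23,-2))
E
```

```text
table z 1.6
tray2 part [ 532.2 -327.2  130.3  127.7   -2. ]
anvil [ 547.1 -328.3   71.4   26.4   -0.8] [140.78397503 150.1911264  151.40215091]
clock 21.05 pos [ 538.5 -325.6  128. ] rpy [-179.98   -0.     -1.98] F [ 0.1  0.6 -4.2] open 26.3 grip 71.4
[-0.0004, -0.0001, 0.0003, 0.0015, 0.0011, 0.105]
```

View pics/w9.png

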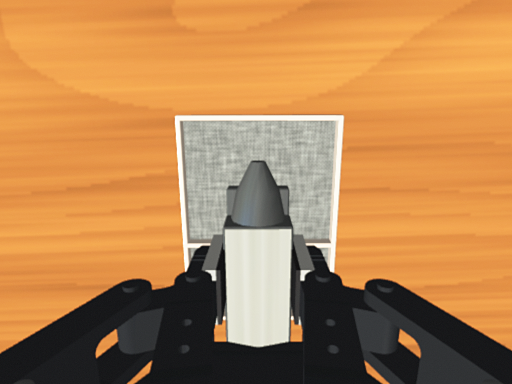

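The held anvil is parallel to tray2, with its horn tip at (258,162). The tray's far wall is at v=118. I'll lower it.

Emit:
move_arm --pt "0 0 0 0.0015 0.001 0.055 0.01" --pt "0 0 0 0.0015 0.001 0.09 0.01" --pt "0 0 0 0.0015 0.001 0.1 0.01" --pt "0 0 0 0.0015 0.001 0.102 0.01" --pt "0 0 0 0.0015 0.001 0.103 0.01" --pt "0 0 0 0.0015 0.001 0.103 0.01"

```text
clock: 21.8
eef_pos: [540.8, -327.9, 26.0]
tcp_rot: [3.141, -0.002, -0.035]
contact_force: [0.3, -0.9, -4.1]
opening: 0.313
grasp_force: 71.2
```

Emit:
move_arm --pt "0 0 0 0 -0.001 0.002 0.01" --pt "0 0 0 0 -0.001 0.0035 0.01" --pt "0 0 0 0 -0.001 0.0045 0.01" --pt "0 0 0 0 -0.001 0.005 0.01" --pt "0 0 0 0 -0.001 0.005 0.01"

```text
clock: 22.42
eef_pos: [540.1, -326.6, 21.2]
tcp_rot: [-3.142, -0.0, -0.035]
contact_force: [-4.6, 3.1, 12.6]
opening: 0.312
grasp_force: 73.7
```

Contact at the expected height. I'll release and rise.

Emit:
move_arm --pt "0 0 0 0 0 -0.0005 0.01" --pt "0 0 0 0 0 -0.0005 0.05" --pt "0 0 0 0 0 -0.0005 0.05" --pt "0 0 0 0 0 -0.0005 0.05" --pt "0 0 0 0 0 -0.05 0.05" --pt "0 0 0 0 0 -0.11 0.05" --pt "0 0 0 -0.02 0 -0.13 0.045" --pt "0 0 0 -0.02 0 -0.13 0.045"

```text
clock: 23.42
eef_pos: [520.2, -326.4, 151.5]
tcp_rot: [3.14, -0.002, -0.035]
contact_force: [0.5, -0.7, -0.7]
opening: 0.526
grasp_force: 0.0
```

```bash
python3 -c "
from h import *
look('w10',dict(anvil=(543,-327,60,20)))
plan((622,171,150,-23.5))"
```

```text
table z 1.63
anvil 3279 rect [ 543.5 -326.6   80.7   27.7   -1.3] z90 44.5 uv [257. 166.]
clock 23.48 pos [ 520.1 -326.   150.1] rpy [ 1.7997e+02 -7.0000e-02 -2.0200e+00] F [ 0.7  0.5 -0.5] open 45.0 grip 0.0
[0.0004, -0.0012, 0.3749, 0.0843, -0.5003, -0.0001]
```

To row units: 0.375 rad is 0.1194.

Emit:
move_arm --pt "0 0 0.1194 0.084 -0.5 0 0.045" --pt "0 0 0.1194 0.084 -0.5 0 0.045" --pt "0 0 0.1194 0.084 -0.5 0 0.045" --pt "0 0 0.1194 0.084 -0.5 0 0.045" --pt "0 0 0.1194 0.084 -0.5 0 0.045" --pt "0 0 0.1194 0.084 -0.5 0 0.045" --pt "0 0 0.1194 0.084 -0.5 0 0.045" --pt "0 0 0.1194 0.084 -0.5 0 0.045"

```text
clock: 24.48
eef_pos: [618.6, 160.7, 147.7]
tcp_rot: [3.14, 0.002, -0.41]
contact_force: [0.3, -0.3, -0.4]
opening: 0.524
grasp_force: 0.0
```

```bash
python3 -c "
from h import *
plan((615,171,150,-23.5))"
```

```text
clock 24.48 pos [618.6 160.7 147.7] rpy [ 1.7993e+02  9.0000e-02 -2.3470e+01] F [ 0.3 -0.3 -0.4] open 44.7 grip 0.0
[0.0012, 0.0016, 0.0006, -0.0074, -0.008, -0.0023]
```

Emit:
move_arm --pt "0 0 0 0 -0.003 0 0.045" --pt "0 0 0 0 -0.003 0 0.045" --pt "0 0 0 0 -0.003 0 0.045"

```text
clock: 24.85
eef_pos: [619.5, 159.8, 148.8]
tcp_rot: [3.14, 0.001, -0.411]
contact_force: [0.1, -0.5, 0.7]
opening: 0.529
grasp_force: 0.0
```

```bash
python3 -c "
from h import *
look('w11',dict(short=(624,171,40,8),dish=(600,45,60,15)))
plan((625,171,3,-23.5))"
```

```text
table z 1.56
short 918 rect [628.7 168.8  49.4  13.8 -23.8] z90 16.5 uv [243. 179.]
dish 1540 rect [616.2  46.4  56.9  56.7  75.8] z90 25.9 uv [395. 137.]
clock 24.9 pos [619.7 159.6 149.1] rpy [ 1.7996e+02  4.0000e-02 -2.3560e+01] F [ 0.6 -0.8 -0.7] open 44.8 grip 0.0
[0.0008, 0.0007, -0.0011, 0.0004, -0.0127, 0.1461]
```

Emit:
move_arm --pt "0 0 0 0.0045 -0.012 0.04 0.045" --pt "0 0 0 0.0045 -0.012 0.1 0.045" --pt "0 0 0 0.0045 -0.012 0.14 0.045" --pt "0 0 0 0.0045 -0.012 0.147 0.045" --pt "0 0 0 0.0045 -0.012 0.147 0.045" --pt "0 0 0 0.0045 -0.012 0.147 0" --pt "0 0 0 0.0045 -0.012 0.147 0" --pt "0 0 0 0.0045 -0.012 0.147 0" --grip_force 50

```text
clock: 25.9
eef_pos: [630.3, 170.6, 4.8]
tcp_rot: [-3.14, -0.003, -0.41]
contact_force: [-0.8, -1.1, 6.5]
opening: 0.147
grasp_force: 49.7
```

Emit:
move_arm --pt "0 0 0 0 0 0 0" --pt "0 0 0 0 0 0 0"

```text
clock: 26.15
eef_pos: [630.2, 170.6, 4.8]
tcp_rot: [-3.14, -0.003, -0.41]
contact_force: [-0.0, -0.8, 7.3]
opening: 0.144
grasp_force: 49.7
```

```bash
python3 -c "
from h import *
a=np.radians(-2);c=np.array([508,-326])-52*np.array([np.cos(a),np.sin(a)]);print(c)
plan((*c,130,-2))"
```

```text
[ 456.031677   -324.18522617]
clock 26.15 pos [630.2 170.6   4.8] rpy [-1.799e+02 -1.400e-01 -2.347e+01] F [-0.  -0.8  7.3] open 12.3 grip 49.7
[-0.0013, -0.0028, -0.3747, 0.0375, 0.523, -0.126]
```

To row units: -0.375 rad is -0.1194.

Emit:
move_arm --pt "0 0 0 0 0 -0.055 0" --pt "0 0 -0.0159 0 0.03 -0.11 0" --pt "0 0 -0.1194 0.0375 0.523 -0.126 0" --pt "0 0 -0.1194 0.0375 0.523 -0.126 0" --pt "0 0 -0.1194 0.0375 0.523 -0.126 0" --pt "0 0 -0.1194 0.0375 0.523 -0.126 0" --pt "0 0 -0.1194 0.0375 0.523 -0.126 0" --pt "0 0 -0.1194 0.0375 0.523 -0.126 0"

```text
clock: 27.15
eef_pos: [493.9, -213.0, 126.1]
tcp_rot: [3.141, -0.002, -0.034]
contact_force: [-0.2, -0.3, -1.0]
opening: 0.148
grasp_force: 49.0
```

```bash
python3 -c "
from h import *
plan((457,-324.2,130,-2))"
```

```text
clock 27.15 pos [ 493.9 -213.   126.1] rpy [ 1.7995e+02 -1.2000e-01 -1.9700e+00] F [-0.2 -0.3 -1. ] open 12.6 grip 49.0
[0.0008, -0.0022, 0.0005, -0.033, 0.1124, -0.0039]
```

Emit:
move_arm --pt "0 0 0 -0.033 0.112 0 0" --pt "0 0 0 -0.033 0.112 0 0" --pt "0 0 0 -0.033 0.112 0.02 0" --pt "0 0 0 -0.033 0.112 0.05 0" --pt "0 0 0 -0.033 0.112 0.05 0" --pt "0 0 0 -0.033 0.112 0.05 0"

```text
clock: 27.9
eef_pos: [458.0, -322.2, 76.0]
tcp_rot: [3.141, -0.001, -0.034]
contact_force: [0.3, -0.1, -0.1]
opening: 0.145
grasp_force: 49.1
```

```bash
python3 - <<'E'
from h import *
p,W=look('w12',{})
v,u=np.mgrid[:384,:512]
s=sensors.sense()["eef_pos"]
q=(abs(W[...,2]-s[2]-8)<8)&(abs(u-259)<30)&(p.min(2)>110)
print("punch",rect(W[q][:,:2]),np.percentile(W[q][:,2],[5,50,95]))
plan((457,-324.2,14,-2))
E
```

```text
table z 1.8
punch [ 456.9 -324.7   50.3   24.7    6.7] [83.4278896  86.65474458 87.7067144 ]
clock 27.95 pos [ 458.2 -322.2   76.2] rpy [ 1.7994e+02 -9.0000e-02 -1.9600e+00] F [ 0.2 -0.1 -1.1] open 12.3 grip 49.1
[0.0011, -0.0016, 0.0006, -0.0012, 0.0019, 0.0622]
```

View pics/w12.png

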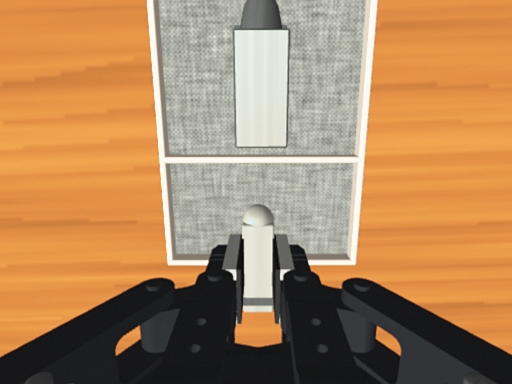

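The short punch, nose at (257,213), hangs over the narrow compartment. The anvil sits flat in the wide one.

Emit:
move_arm --pt "0 0 0 -0.001 0.002 0.04 0" --pt "0 0 0 -0.001 0.002 0.056 0" --pt "0 0 0 -0.001 0.002 0.06 0" --pt "0 0 0 -0.001 0.002 0.062 0" --pt "0 0 0 -0.001 0.002 0.063 0" --pt "0 0 0 -0.001 0.002 0.063 0"

```text
clock: 28.7
eef_pos: [456.6, -324.1, 12.3]
tcp_rot: [3.141, -0.001, -0.035]
contact_force: [-0.6, 0.1, -1.5]
opening: 0.147
grasp_force: 49.1
```

Emit:
move_arm --pt "0 0 0 0 0 0.001 0" --pt "0 0 0 0 0 0.002 0" --pt "0 0 0 0 0 0.0028 0" --pt "0 0 0 0 0 0.0028 0"

```text
clock: 29.2
eef_pos: [456.2, -323.9, 8.9]
tcp_rot: [-3.142, 0.0, -0.035]
contact_force: [0.0, 0.3, -0.1]
opening: 0.147
grasp_force: 49.1
```

Emit:
move_arm --pt "0 0 0 0 0 0.0006 0" --pt "0 0 0 0 0 0.001 0" --pt "0 0 0 0 0 0.001 0"

```text
clock: 29.58
eef_pos: [456.3, -323.9, 8.8]
tcp_rot: [-3.142, 0.0, -0.035]
contact_force: [-2.9, 1.1, 11.1]
opening: 0.142
grasp_force: 50.5
```

Contact. I'll release and rise well clear.

Emit:
move_arm --pt "0 0 0 0 0 -0.0005 0.035" --pt "0 0 0 0 0 -0.0005 0.035" --pt "0 0 0 0 0 -0.0005 0.035" --pt "0 0 0 0 0 -0.05 0.035" --pt "0 0 0 0 0 -0.11 0.06" --pt "0 0 0 -0.05 0 -0.17 0.06" --pt "0 0 0 -0.05 0 -0.2 0.06" --pt "0 0 0 -0.05 0 -0.2 0.06"

```text
clock: 30.58
eef_pos: [407.2, -323.4, 211.3]
tcp_rot: [3.138, -0.005, -0.035]
contact_force: [0.4, 0.0, -0.5]
opening: 0.701
grasp_force: 0.0
```

```bash
python3 - <<'E'
from h import *
look('w13',dict(anvil=(543,-327,60,20),short=(456,-324,32,13)))
p,d=grab_frame("top");cv2.imwrite("pics/top1.png",p[:,:,::-1])
p,d=grab_frame("side");cv2.imwrite("pics/side1.png",p[:,:,::-1])
plan()
E
```

```text
table z 1.61
anvil 2383 rect [ 531.3 -326.5   57.7   28.    -1.8] z90 44.6 uv [255.  36.]
short 692 rect [ 455.  -324.    48.9   13.2   -2.3] z90 20.5 uv [256. 126.]
clock 30.73 pos [ 406.1 -321.8  207.1] rpy [-1.7996e+02  5.0000e-02 -1.9900e+00] F [-0.5 -0.3 -0.7] open 59.9 grip 0.0
```

View pics/w13.png

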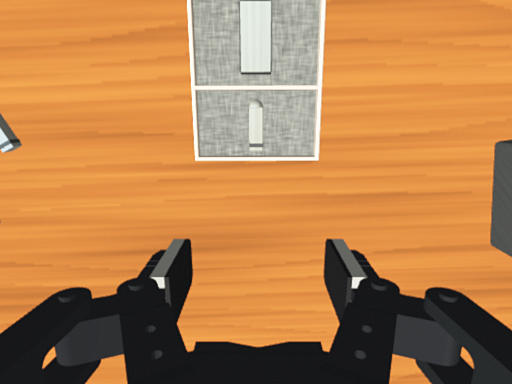

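View pics/top1.png

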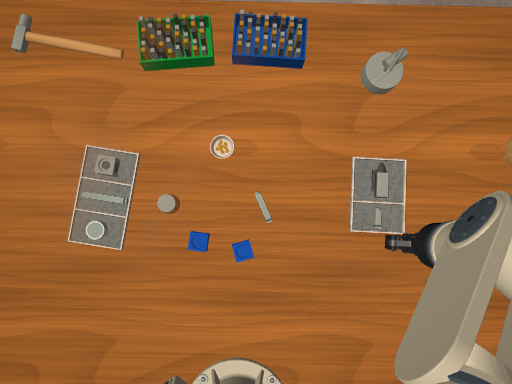

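View pics/side1.png

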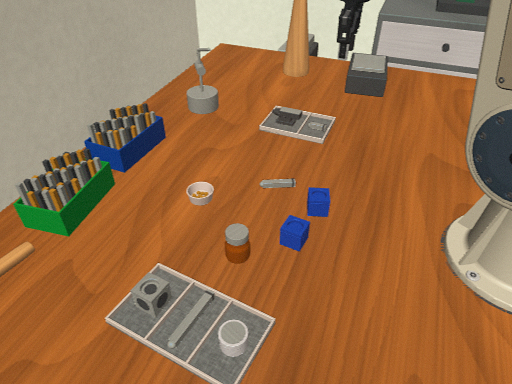

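All three views show both kits made up: block (105,165), long punch (103,198) and tin (95,230) in tray3, anvil (381,183) and short punch (377,217) in tray2 in the top view. The mid punch, jar, dish and blue blocks have not moved.

```bash
python3 -c "
from rig import order
print(order.sign_off())"
```

```text
the job is handed in; nothing more can be done
None
```

Both kits are made up as asked and the job is handed in at about 31 s: every piece was set down flat in its compartment, and the middle-length punch, jar, dish and blue blocks were left where they stood.

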